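Put the loose optics parts away in their printed holders

TASK

Put the loose parts away in their blue holders: the white-based sample box flat in the square tray and then the black-based sample box squarely on top of it (it is measured first), the microscope objective standing upright in the round holder, and the clamping fork lying flat in the long holder. Everything must sit down inside its holder's low rim, not on it; set the parts down without dropping them or tipping the objective over, and leave the grey module box, the red cap and the marker where they are.

Things in the scene. Friction and masses are not known exactly. Their poses are not given: they have to be found in the camera images.
- white_box: loose sample box, 52 x 52 mm square and 15 mm high, with a WHITE base and a clear lid (the lid is fixed shut). Origin: centre of its underside, z up. x and y are parallel to its sides. Starts flat on the table. Pick it across two opposite sides, either pair.
- black_box: loose sample box of the same size (52 x 52 x 15 mm) with a BLACK base and a clear lid (fixed shut); through the lid it looks mid-grey from above, with a black edge, where the white one looks near-white. Origin: centre of its underside, z up. x and y are parallel to its sides. Starts flat on the table.
- objective: loose chrome microscope objective with a thin red ring, standing upright on the table, round, 27 mm in diameter and 47 mm high; body cylindrical in its lower part, tapering towards the top. Origin: centre of its underside, z up. Best pinched across its diameter 20 to 28 mm above its foot.
- fork: loose slotted clamping fork, a flat steel bar 28 mm wide (its x), 75 mm long (its y) and 8 mm thick (two small screw heads near the ends rise to 14 mm). Origin: centre of its underside, z up. Starts flat on the table. Pick it across its 28 mm width at mid-length.
- box_tray: square blue holder fixed to the table, 74 x 74 mm outside, for the sample boxes. Origin: centre of its underside, z up. x and y parallel to its sides. Floor 3 mm above the table, 68 x 68 mm (with a grey inlay) between low corner brackets that rise 4 mm above the floor (7 mm above the table) and run 14 mm along each side from the corner; the middle 46 mm of every side is open for fingers.
- objective_ring: round blue holder fixed to the table, 53 mm in outside diameter, for the objective. Origin: centre of its underside, z up. Floor 3 mm above the table, 45 mm across inside a rim that rises 8 mm above the table.
- fork_rest: long rectangular blue holder fixed to the table, 50 mm (its x) by 97 mm (its y) outside, for the clamping fork. Origin: centre of its underside, z up. Floor 3 mm above the table, 44 x 91 mm (with a grey inlay) between low corner brackets that rise 4 mm above the floor and run 12 mm along each side; the sides are open in the middle. The fork lies with its length along the holder's y, either way round.
- fibre_box: bystander, grey module box 122 x 60 x 45 mm beside the work, loose; leave it alone. Origin: centre of its underside, z up.
- red_cap: bystander, red round cap 36 mm across, 12 mm high, loose; leave it alone. Origin: centre of its underside, z up.
- marker: bystander, red marker pen 134 x 15 x 15 mm lying on the table, loose; leave it alone. Origin: centre of its underside, z up.
Things that resemble listed ones, but are neither listed nor needed, are in the scene too. There is more than one size of the objective; the one meant has the size given above.

How it is judged:
At the end, for the whole second after the job is handed in: White box flat on the square tray floor (9.5 mm, 15 deg); black box flat on top of it (12 mm, 15 deg); objective upright on the round holder floor (11 mm); fork flat on the long holder floor (10.5 mm, 15 deg, either way round); all released and at rest (x of white_box in the frame of box_tray between -0.0095 and 0.0095 m and y of white_box in the frame of box_tray between -0.0095 and 0.0095 m and z of white_box in the frame of box_tray between 0.001 and 0.0055 m and angle between each of white_box, black_box, objective, fork's own z axis and vertical below 0.06 rad and (angle between the x axis of white_box and the x axis of box_tray, either way round below 0.26 rad or angle between the x axis of white_box and the y axis of box_tray, either way round below 0.26 rad) and x of black_box in the frame of white_box between -0.012 and 0.012 m and y of black_box in the frame of white_box between -0.012 and 0.012 m and z of black_box in the frame of white_box between 0.013 and 0.0185 m and (angle between the x axis of black_box and the x axis of white_box, either way round below 0.26 rad or angle between the x axis of black_box and the y axis of white_box, either way round below 0.26 rad) and horizontal distance between objective and objective_ring below 0.011 m and z of objective in the frame of objective_ring between 0.001 and 0.0055 m and x of fork in the frame of fork_rest between -0.0105 and 0.0105 m and y of fork in the frame of fork_rest between -0.0105 and 0.0105 m and z of fork in the frame of fork_rest between 0.001 and 0.0055 m and angle between the y axis of fork and the y axis of fork_rest, either way round below 0.26 rad and linear speed of each of white_box, black_box, objective, fork below 0.02 m/s and angular speed of each of white_box, black_box, objective, fork below 0.2 rad/s); the robot touches nothing.
It fails at once if the grey module box, the red cap or the marker was moved by more than 30 mm (distance of any of fibre_box, red_cap, marker from where it was at the start of the episode above 0.03 m).
It fails at once if the objective was tipped over (more than 45 degrees) (angle between objective's own z axis and vertical above 0.8 rad).
It fails at once if a part was dropped or thrown (faster than 0.8 m/s while out of the gripper) ((linear speed of white_box above 0.8 m/s and contact force between the fingers and white_box below 0.05 N) or (linear speed of black_box above 0.8 m/s and contact force between the fingers and black_box below 0.05 N) or (linear speed of objective above 0.8 m/s and contact force between the fingers and objective below 0.05 N) or (linear speed of fork above 0.8 m/s and contact force between the fingers and fork below 0.05 N)).
It also fails if it takes over 93 s, if anything falls off the work surface, if the arm or the gripper's body presses on something with over 40 N, if the wrist force passes 120 N, or if a joint passes its speed limit or range.

ROBOT

A 6-joint arm with a two-finger parallel gripper is mounted at the origin on a cart in front of the work surface, level with it; the furniture and walls round the work are solid. World frame = base frame: x ahead of the robot, y to its left, z up, the work surface at z = 0. Lengths are in m, angles in rad, forces in N, time in s.
With the tool pointing down it reaches from about 0.25 to 0.775 m from the base axis. Payload 4 kg.
Tool frame: the origin (TCP) lies on the centre line of the jaws, within the pads' length; the fingertips stand manip.tip_extent ahead of it and the grasp point (between the pads) lies 11 mm behind it (manip.tip_extent is the distance from the TCP to the fingertips, in m); z points along the fingers, y is the line along which they close (so a half turn about z gives the same grasp; the last joint's range is limited). The gripper opens to 94 mm and grips with 3 to 60 N. Pads are 16 mm wide; open, the fingers measure 119 mm over their backs; the gripper's body (75 mm by 177 mm) begins 78 mm behind the grasp point.
Start: joints at [-1.21, 0.087, 1.371, -0, 1.684, -0.103], TCP at [0.246, -0.492, 0.214] pointing down, gripper open.
Joint ranges: [-3.1, 3.1], [-0.76, 2.03], [0.27, 2.55], [-1.08, 4.22], [0.17, 2.65], [-2.57, 2.57]. Speed limits (rad/s): [2.79, 2.79, 3.14, 3.14, 3.14, 3.14].

INTERFACE

Orientations are given as a unit quaternion [w, x, y, z].
In Python, from station import status, eyes, manip gives the robot as it stands.
- The arm moves only by the tool move_arm, never from a script. Its argument "increments" is text: rows parted by semicolons, each of 4 numbers parted by spaces: the shift along the world's x, y, z in mm, then the turn about the world's z in degrees. In form: dx dy dz yaw; .... A call has 1 to 12 rows; each row shifts and turns the commanded pose from where the row before left it; what a row does not reach is not made up. A row lasts 1/12 s, in which the tool goes at most 41.7 mm and 7.16 degrees, less where a joint would pass 70% of its speed; a pose out of reach is approached as far as the arm can. A call is refused whole if a number of a shift passes 41.7 or a number of a turn 7.16, either way. A call with a gripper value outside its range is refused whole. "gripper" is the closure, from 0 (fully open) to 1 (shut), set as the call begins (left out, the last holds). The fingers move at their own pace and stop on an object; "newtons" is the grip in N (left out, the last holds). Time passes only in rows, so rows that do not move let the fingers close. It gives the time, the measured TCP pose, the force, the opening and the grip force at its end, in the units of the state.
- status.state(): the state, without advancing time (a new reading comes with each control period).
- eyes.capture(name): name is "scene" or "top"; returns a dict with "pixels" (480x640x3 uint8, blue, green, red), "camera_matrix" (3x3 intrinsics, pixels), "k1" (the pictures are not rectified: a ray, as slopes to the right and down, at radius r is drawn at 1 + k1 r^2 times it, then the intrinsics apply), "origin" and "rotation" of the camera in the world. Camera axes: x right, y down, z forward; pixel columns grow to the right and rows downward; lengths in m; the calibration is good to about 2 mm. A picture is of the moment at which its call begins. There is no depth.
- manip.finish_job(): hands the job in; it is judged then, once.
The state is a dict: "t": time; "joints": joint angles; "joint_velocities": joint speeds; "joint_efforts": joint torques, N m; "eef_pos": TCP position; "tool_rot": TCP orientation; "contact_force": force on the tool from outside, world axes, zero at the start; "torque": the same for the moment, N m; "grip_width": opening from 0.0 (shut) to 1.0 (fully open); "grasp_force": force on a finger pad.
Only numpy, scipy, OpenCV 4.12 (cv2) and the standard library are available. Lean on these libraries where they do the work, as an engineer would, in place of code of your own. Each camera call takes 0.05 s, during which the arm holds its last target. There are 200 camera calls.

## Working session

There is one attempt and no reset: what is moved stays moved. The work goes in short steps, Python scripts to look and compute and a tool call to move; the robot and the scene stay as the last step left them, time stands still between calls to the robot, and variables do not carry over. Pictures are saved under pics/ and viewed, at most 14 in all, crops included, and the job is handed in when it is done.

Besides the shell and the picture viewer there is one more tool, called after ">>>" as name(argument=value, ...) on one line, values as JSON. move_arm: Moves the arm, as the interface text tells. Its arguments: {"type":"object","properties":{"increments":{"type":"string"},"gripper":{"type":"number"},"newtons":{"type":"number"}},"required":["increments"]}

```bash
mkdir -p pics; ls
cat > h.py <<'E'
import numpy as np, cv2, json, pickle
from station import status, eyes, manip
def cap(n,f):
    c=eyes.capture(n); cv2.imwrite(f'pics/{f}.png',c['pixels']); pickle.dump(c,open(f'pics/{f}.pkl','wb')); return c
def load(f): return pickle.load(open(f'pics/{f}.pkl','rb'))
def p2w(c,uv,z):
    K=np.array(c['camera_matrix'],float); k=float(c['k1'])
    d=cv2.undistortPoints(np.array(uv,float).reshape(-1,1,2),K,np.array([k,0,0,0.])).reshape(-1,2)
    r=np.c_[d,np.ones(len(d))]@np.array(c['rotation']).T; o=np.array(c['origin'])
    return o+r*((z-o[2])/r[:,2])[:,None]
def w2p(c,P):
    R=np.array(c['rotation']); o=np.array(c['origin']); q=(np.array(P,float).reshape(-1,3)-o)@R
    s=q[:,:2]/q[:,2:]; s=s*(1+float(c['k1'])*(s**2).sum(1))[:,None]; K=np.array(c['camera_matrix'])
    return s*[K[0,0],K[1,1]]+[K[0,2],K[1,2]]
E
python3 - <<'E'
from h import *
print(status.state(), manip.tip_extent)
for n in('top','scene'):
    c=cap(n,n+'0'); print(c['origin'],c['rotation'],c['camera_matrix'],c['k1'])
E
```

```text
pics
{'t': 0.0, 'joints': array([-1.21012841e+00,  8.79402359e-02,  1.37225061e+00, -1.84760261e-05,
        1.68359766e+00, -1.03122234e-01]), 'joint_velocities': array([ 0.00017683, -0.00019823, -0.00076299,  0.00023897, -0.00034676,
       -0.00065555]), 'joint_efforts': array([ 8.09630660e-05, -3.40187359e+01, -3.02423072e+01,  7.17314403e-02,
        3.30611563e-02, -1.76494054e-04]), 'eef_pos': array([ 0.24582721, -0.4914074 ,  0.21231408]), 'tool_rot': array([-1.08765768e-03,  9.73232263e-01,  2.29821141e-01, -1.50097207e-04]), 'contact_force': array([-0.07815603, -0.02360386, -0.52575187]), 'torque': array([ 0.03268094, -0.00274923, -0.01954051]), 'grasp_force': 0.0, 'grip_width': 1.0035161035145639} 0.008
[0.42607846 0.08976474 0.89809212] [-0.03101888  0.70702176 -0.70554664  0.03690532] [[473.22284275   0.         319.49194153]
 [  0.         473.22284275 242.52665142]
 [  0.           0.           1.        ]] -0.044414090686086066
[-0.00520943  0.59709392  0.47634478] [ 0.19972274 -0.33043373  0.80415696 -0.45194686] [[499.37714215   0.         322.868612  ]
 [  0.         499.37714215 231.50261149]
 [  0.           0.           1.        ]] -0.028165145408808333
```

```bash
python3 - <<'E'
s=open('h.py').read()
s=s.replace("from station","from scipy.spatial.transform import Rotation as Ro\ndef RM(c): return Ro.from_quat(np.array(c['rotation']),scalar_first=True).as_matrix()\nfrom station",1).replace("np.array(c['rotation']).T","RM(c).T").replace("R=np.array(c['rotation'])","R=RM(c)")
open('h.py','w').write(s)
E
python3 -c "
from h import *
c=load('top0');print(RM(c).round(2).tolist(),w2p(c,p2w(c,[[100,100]],0)),p2w(c,[[0,0],[640,480]],0))"
```

```text
[[0.0, -1.0, 0.1], [-1.0, -0.0, -0.01], [0.01, -0.1, -1.0]] [[100.00000005 100.00000004]] [[ 1.0148217   0.74385688  0.        ]
 [ 0.06327057 -0.5241803   0.        ]]
```

View pics/top0.png

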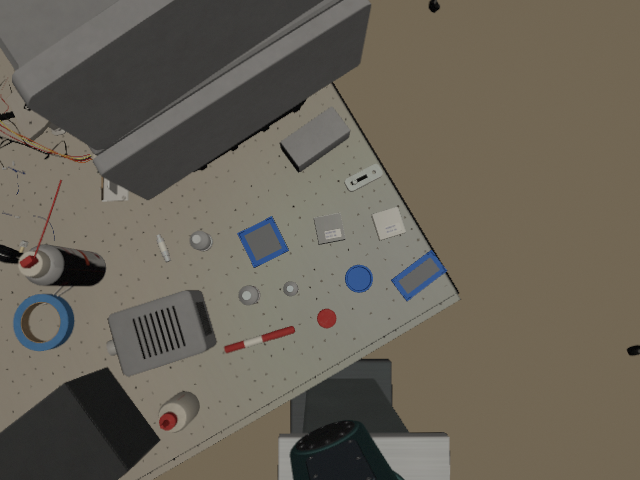

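View pics/scene0.png

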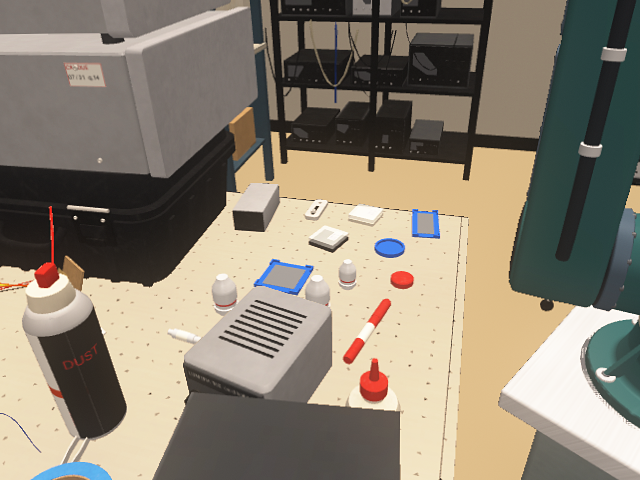

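Top view: the tray is at (263,242), ring (358,279), fork rest (419,276), fork (364,178), black box (329,229), white box (389,223), cap (326,318), marker (260,340) and module box (316,139). There are three objective candidates, at (201,240), (249,295) and (290,289). Next is an enlarged crop.

Run:
```python
from h import *
i=load('top0')['pixels']
cv2.imwrite('pics/c1.png',cv2.resize(i[155:305,300:460],None,fx=5,fy=5*.8*1,interpolation=cv2.INTER_CUBIC)) if 0 else cv2.imwrite('pics/c1.png',cv2.resize(i[160:305,300:460],None,fx=4,fy=4,interpolation=cv2.INTER_CUBIC))
cv2.imwrite('pics/c2.png',cv2.resize(i[210:320,180:310],None,fx=5,fy=5,interpolation=cv2.INTER_CUBIC))
```

```text
(no output)
```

View pics/c1.png

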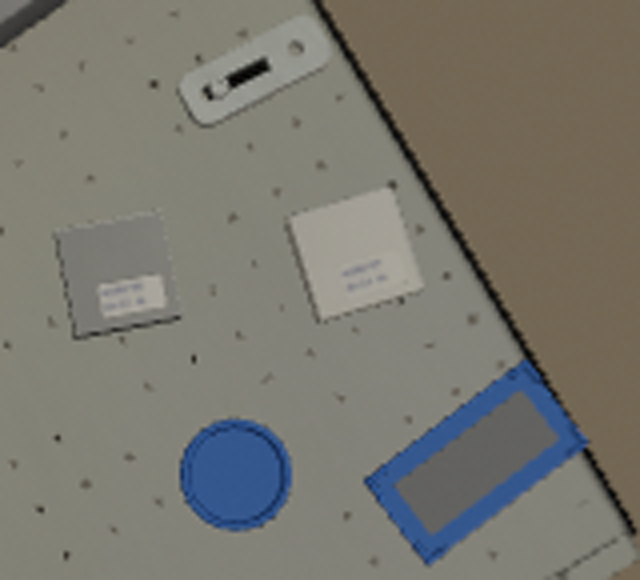

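View pics/c2.png

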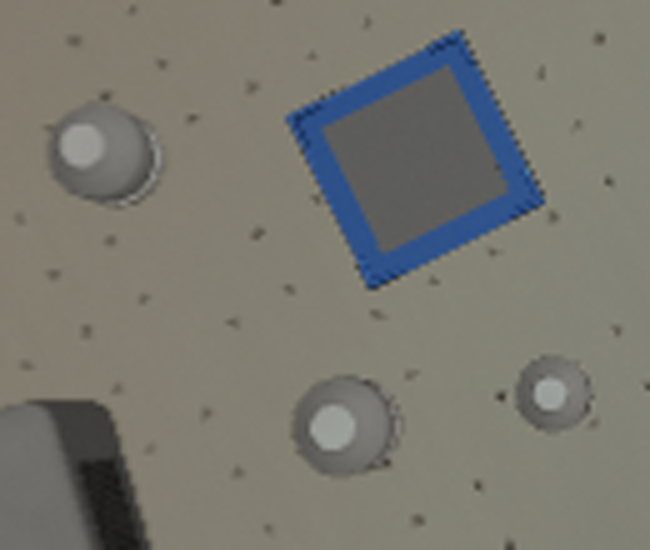

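The three objectives in the crop: (201,240) is about 20 px (38 mm) across, (249,295) is 20 px, and (290.6,289) is about 15 px (28 mm). I choose the last, since 27 mm is specified. Now I'll measure all the parts.

Run:
```python
from h import *
c=load('top0'); s=load('scene0')
def A(p,o,k): return np.array(p,float)/k+o
o1,o2=[300-.375,160-.375],[180-.4,210-.4]
D={'fork':(A([(180,88),(203,127),(332,58),(310,14)],o1,4),.008),
'black':(A([(55,233),(158,211),(181,318),(76,338)],o1,4),.012),
'white':(A([(288,215),(390,187),(424,288),(320,322)],o1,4),.012),
'rest':(A([(526,362),(588,440),(430,563),(365,482)],o1,4),.005),
'tray':(A([(460,30),(545,205),(372,290),(287,118)],o2,5),.005)}
for k,(p,z) in D.items():
    w=p2w(c,p,z)[:,:2]; e=np.roll(w,-1,0)-w
    print(k,'ctr',w.mean(0).round(4),'len',(np.hypot(*e.T)*1000).round(1),'ang',np.degrees(np.arctan2(e[:,1],e[:,0])).round(1),'scenepx',w2p(s,[*w.mean(0),z]).round(0)[0])
for n,p,z in (('ring',A([(236,474)],o1,4),.008),('ringR',A([(292,474)],o1,4),.008),('obj',A([(554,394)],o2,5),.02),('objtop',A([(550,394)],o2,5),.047),('o2',A([(345,426)],o2,5),.03),('cap',[[326,318]],.01),('mk',[[290,332],[227,350]],.01)):
    w=p2w(c,p,z);print(n,w.round(4).tolist(),'scenepx',w2p(s,w).round(0).tolist())
m=Ro.from_quat(status.state()['tool_rot'],scalar_first=True).as_matrix();print(m.round(3).tolist())
i=s['pixels'];cv2.imwrite('pics/s1.png',cv2.resize(i[170:330,225:455],None,fx=3.4,fy=3.4,interpolation=cv2.INTER_CUBIC))
```

```text
fork ctr [ 0.6374 -0.0023] len [21.9 70.9 23.9 72.7] ang [-150.   -61.4   25.6  120.2] scenepx [316. 208.]
black ctr [0.5385 0.0645] len [49.9 52.  50.3 50.8] ang [ -77.7 -168.1  101.    11.4] scenepx [327. 237.]
white ctr [ 0.5493 -0.0482] len [50.6 50.7 52.1 53. ] ang [ -74.4 -162.3  108.2   16. ] scenepx [365. 213.]
rest ctr [ 0.451  -0.1059] len [47.  95.7 48.6 96.2] ang [-142.1  127.2   38.5  -53.7] scenepx [424. 222.]
tray ctr [0.5135 0.1899] len [74.5 72.6 73.2 73.6] ang [-153.8  116.4   27.   -62.6] scenepx [283. 275.]
ring [[0.4449, 0.0088, 0.008]] scenepx [[388.0, 246.0]]
ringR [[0.4449, -0.0176, 0.008]] scenepx [[397.0, 240.0]]
obj [[0.4255, 0.1361, 0.02]] scenepx [[346.0, 276.0]]
objtop [[0.4255, 0.1361, 0.047]] scenepx [[346.0, 261.0]]
o2 [[0.4137, 0.2118, 0.03]] scenepx [[316.0, 296.0]]
cap [[0.3708, 0.0701, 0.01]] scenepx [[400.0, 277.0]]
mk [[0.3449, 0.1368, 0.01], [0.3116, 0.2532, 0.01]] scenepx [[386.0, 304.0], [349.0, 357.0]]
[[0.894, 0.447, -0.001], [0.447, -0.894, 0.002], [0.0, -0.002, -1.0]]
```

View pics/s1.png

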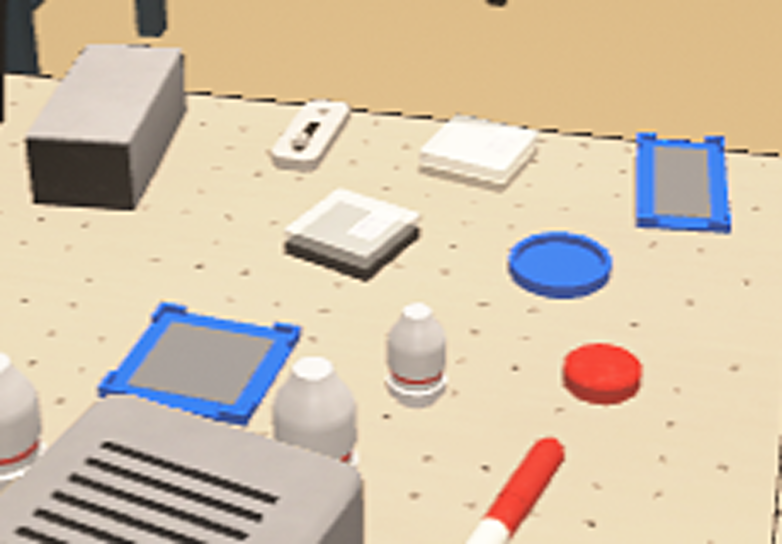

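The scene crop agrees within 2 px: objective (347,274), ring (390,248), tray (284,277), white box (366,214), fork (316,210) and rest (426,224). The white box comes first, so I head over it, turning about -9.6° on the way.

>>> move_arm(increments="17 25 -3 -0.8;17 25 -3 -0.8;17 25 -3 -0.8;17 25 -3 -0.8;17 25 -3 -0.8;17 25 -3 -0.8;17 25 -3 -0.8;17 25 -3 -0.8;17 25 -3 -0.8;17 25 -3 -0.8;17 25 -3 -0.8;17 25 -3 -0.8", gripper=0, newtons=20)

```text
t: 1.1
eef_pos: [0.4504, -0.1904, 0.1769]
tool_rot: [-0.0, 0.989, 0.147, -0.0]
contact_force: [0.2, -0.6, -0.6]
grip_width: 1.003
grasp_force: 0.0
```

>>> move_arm(increments="17 25 -5 0;17 25 -5 0;17 25 -5 0;17 25 -5 0;16 22 -5 0;14 22 -5 0;0 0 0 0;0 0 0 0;0 0 0 0;0 0 0 0")

```text
t: 1.93
eef_pos: [0.5476, -0.0489, 0.1477]
tool_rot: [0.0, 0.989, 0.147, -0.0]
contact_force: [-0.6, -0.4, -0.0]
grip_width: 1.003
grasp_force: 0.0
```

>>> move_arm(increments="1.5 1 -25 0;0 0 -25 0;0 0 -25 0;0 0 -20 0;0 0 -15 0;0 0 -12 0;0 0 -8 0;0 0 -5 0;0 0 -2 0;0 0 0 0")

```text
t: 2.77
eef_pos: [0.5498, -0.0472, 0.0108]
tool_rot: [0.0, 0.989, 0.147, 0.0]
contact_force: [-0.5, 0.3, -0.1]
grip_width: 0.996
grasp_force: 0.0
```

>>> move_arm(increments="0 0 0 0;0 0 0 0;0 0 0 0;0 0 0 0;0 0 0 0;0 0 0 0;0 0 0 0;0 0 0 0;0 0 0 0;0 0 0 0", gripper=0.6)

```text
t: 3.6
eef_pos: [0.5496, -0.0469, 0.0106]
tool_rot: [0.0, 0.989, 0.148, 0.0]
contact_force: [-1.1, 0.0, 0.5]
grip_width: 0.55
grasp_force: 20.0
```

>>> move_arm(increments="0 0 5 0;0 0 15 0;0 0 25 0;0 0 25 0;-3 20 0 1;-3 20 0 1;-3 20 0 1;-3 20 0 1;-3 20 0 1;-3 20 0 1;-3 20 0 1;-3 20 0 1")

```text
t: 4.6
eef_pos: [0.5251, 0.114, 0.0806]
tool_rot: [0.0, 0.976, 0.217, -0.0]
contact_force: [0.1, -0.1, -1.0]
grip_width: 0.553
grasp_force: 20.0
```

>>> move_arm(increments="-3 20 0 1;-3 20 0 0.7;-3 18 0 0;-3 18 0 0;0 0 -20 0;0 0 -15 0;0 0 0 0;0 0 0 0;0 0 0 0;0 0 0 0")

```text
t: 5.43
eef_pos: [0.5145, 0.1891, 0.0469]
tool_rot: [0.0, 0.973, 0.23, 0.001]
contact_force: [1.0, 0.2, -0.4]
grip_width: 0.55
grasp_force: 20.0
```

Run:
```python
from h import *
c=cap('top','top1');print(status.state()['eef_pos'])
i=cv2.resize(c['pixels'][190:300,200:350],None,fx=5,fy=5,interpolation=cv2.INTER_CUBIC);cv2.imwrite('pics/c3.png',i)
```

```text
[0.5145034  0.18908446 0.04686729]
```

View pics/c3.png

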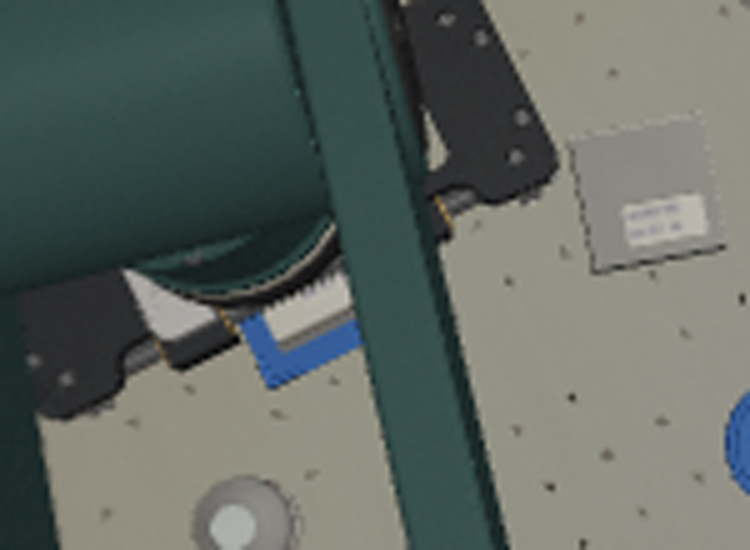

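The arm hides most of it, but the tray corner (crop 275,385) and the white box above it line up. Lowering and releasing.

>>> move_arm(increments="-1 1 -12 0;0 0 -10 0;0 0 -6 0;0 0 -3 0;0 0 -2 0;0 0 0 0;0 0 0 0")

```text
t: 6.07
eef_pos: [0.5112, 0.1897, 0.0135]
tool_rot: [0.0, 0.973, 0.231, -0.002]
contact_force: [-6.0, -2.2, 8.7]
grip_width: 0.551
grasp_force: 20.0
```

>>> move_arm(increments="0 0 0 0;0 0 0 0;0 0 0 0;0 0 0 0;0 0 0 0;0 0 0 0;0 0 5 0;0 0 10 0;0 0 20 0;0 0 25 0;0 0 25 0;0 0 0 0", gripper=0.15)

```text
t: 7.07
eef_pos: [0.5165, 0.1911, 0.1049]
tool_rot: [-0.0, 0.973, 0.231, 0.006]
contact_force: [1.4, 0.3, 1.4]
grip_width: 0.849
grasp_force: 0.0
```

>>> move_arm(increments="4 -20 0 -2.5;4 -20 0 -2.5;4 -20 0 -2.5;4 -20 0 -2.5;4 -20 0 -2.5;4 -20 0 -2.5;1 -6 0 0;0 0 0 0;0 0 0 0;0 0 0 0;0 0 0 0", gripper=0.05)

```text
t: 7.98
eef_pos: [0.5373, 0.0652, 0.0975]
tool_rot: [-0.0, 0.995, 0.103, -0.0]
contact_force: [0.3, -0.3, -0.9]
grip_width: 0.955
grasp_force: 0.0
```

Run:
```python
from h import *
c=cap('top','top2');s=cap('scene','scene2');print(status.state()['eef_pos'])
i=cv2.resize(c['pixels'][195:290,210:340],(650,475),interpolation=cv2.INTER_CUBIC)
j=cv2.resize(s['pixels'][220:305,225:375],(800,453),interpolation=cv2.INTER_CUBIC)
cv2.imwrite('pics/c4.png',i);cv2.imwrite('pics/c5.png',j)
```

```text
[0.53735008 0.06502792 0.09751249]
```

View pics/c4.png

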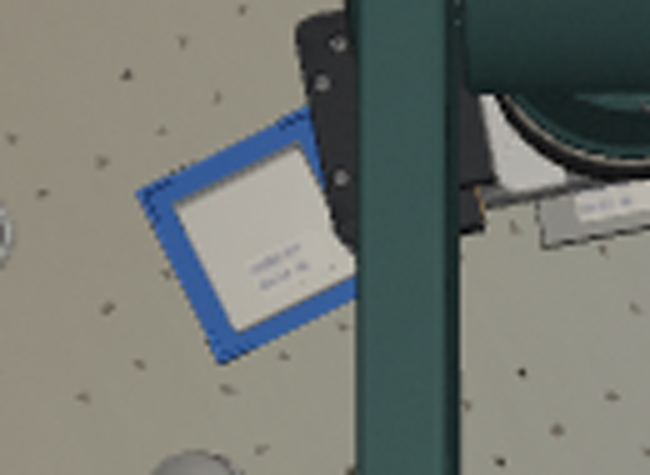

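View pics/c5.png

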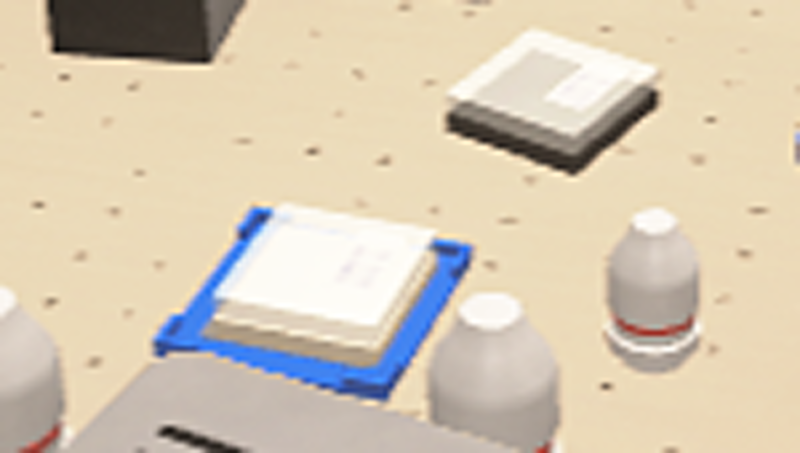

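The white box lies flat inside the brackets: its top corners in the crop are (172,205), (235,332) and (297,145), about 2 mm off the tray centre. Next, the black box.

>>> move_arm(increments="1 -1 -22 0;0 0 -22 0;0 0 -18 0;0 0 -12 0;0 0 -7 0;0 0 -4 0;0 0 -2 0;0 0 0 0", gripper=0)

```text
t: 8.75
eef_pos: [0.539, 0.0632, 0.0109]
tool_rot: [0.0, 0.995, 0.102, 0.0]
contact_force: [-0.0, 0.5, 0.1]
grip_width: 0.997
grasp_force: 0.0
```

>>> move_arm(increments="0 0 0 0;0 0 0 0;0 0 0 0;0 0 0 0;0 0 0 0;0 0 0 0;0 0 0 0;0 0 0 0", gripper=0.6)

```text
t: 9.42
eef_pos: [0.5385, 0.0632, 0.0106]
tool_rot: [-0.0, 0.995, 0.102, 0.0]
contact_force: [0.1, 1.0, 0.6]
grip_width: 0.555
grasp_force: 20.0
```

>>> move_arm(increments="0 0 5 0;0 0 15 0;0 0 25 0;0 0 25 0;-4 20 0 2.5;-4 20 0 2.5;-4 20 0 2.5;-4 20 0 2.5;-4 20 0 2.5;-4 20 0 2.5;-2 6 0 0;0 0 0 0")

```text
t: 10.42
eef_pos: [0.512, 0.1902, 0.0806]
tool_rot: [0.0, 0.973, 0.231, -0.0]
contact_force: [-0.3, 0.5, -0.9]
grip_width: 0.549
grasp_force: 20.0
```

>>> move_arm(increments="0 0 -15 0;0 0 0 0;0 0 0 0;0 0 0 0;0 0 0 0")

```text
t: 10.83
eef_pos: [0.5131, 0.1885, 0.0662]
tool_rot: [0.0, 0.973, 0.23, 0.0]
contact_force: [0.6, -0.0, -0.8]
grip_width: 0.548
grasp_force: 20.0
```

>>> move_arm(increments="-1 1 -12 0;0 0 -10 0;0 0 -8 0;0 0 -4 0;0 0 -2.5 0;0 0 -1 0;0 0 0 0;0 0 0 0")

```text
t: 11.5
eef_pos: [0.5111, 0.19, 0.0287]
tool_rot: [0.0, 0.973, 0.231, -0.001]
contact_force: [-3.4, -0.8, 5.0]
grip_width: 0.553
grasp_force: 20.0
```

>>> move_arm(increments="0 0 0 0;0 0 0 0;0 0 0 0;0 0 0 0;0 0 0 0;0 0 0 0;0 0 5 0;0 0 10 0;0 0 20 0;0 0 25 0;0 0 25 0;0 0 0 0", gripper=0.2)

```text
t: 12.5
eef_pos: [0.5154, 0.1911, 0.1204]
tool_rot: [-0.0, 0.973, 0.231, 0.006]
contact_force: [0.5, 0.2, 1.2]
grip_width: 0.797
grasp_force: 0.0
```

>>> move_arm(increments="10 -15 0 7.1;10 -15 0 7.1;10 -15 0 7.1;10 -15 0 7.1;10 -15 0 7.1;10 -15 0 7.1;10 -15 0 7.1;10 -15 0 7.1;10 -15 0 7.1;10 -15 0 7.1;10 -15 0 7.1;10 -15 0 7.1", gripper=0.4)

```text
t: 13.5
eef_pos: [0.6319, 0.0093, 0.113]
tool_rot: [0.0, 0.558, 0.83, 0.0]
contact_force: [0.5, -0.1, 0.6]
grip_width: 0.601
grasp_force: 0.0
```

>>> move_arm(increments="5 -12 0 7.1;0 0 0 0;0 0 0 0;0 0 0 0;0 0 0 0")

```text
t: 13.92
eef_pos: [0.6361, -0.0009, 0.1131]
tool_rot: [-0.0, 0.508, 0.861, 0.0]
contact_force: [0.0, -0.5, -0.4]
grip_width: 0.599
grasp_force: 0.0
```

Run:
```python
from h import *
c=cap('top','top3');s=cap('scene','scene3');print(status.state()['eef_pos'])
i=c['pixels'][190:290,210:350];j=s['pixels'][150:300,230:380]
cv2.imwrite('pics/c6.png',np.hstack([cv2.resize(i,(400,286),interpolation=cv2.INTER_CUBIC),cv2.resize(j,(286,286),interpolation=cv2.INTER_CUBIC)]))
```

```text
[ 0.63624391 -0.00098023  0.11316163]
```

View pics/c6.png

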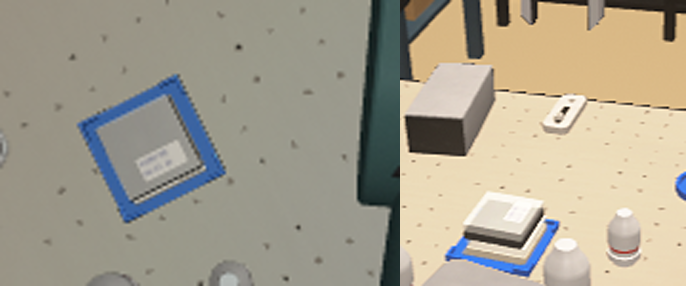

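The stack sits well: black box squarely on white, offset about 3 mm, inside the brackets. Next, the fork.

>>> move_arm(increments="1 -1 -25 0.5;0 0 -25 0;0 0 -20 0;0 0 -14 0;0 0 -9 0;0 0 -5 0;0 0 -3 0;0 0 -2 0;0 0 0 0")

```text
t: 14.77
eef_pos: [0.6381, -0.0028, 0.0107]
tool_rot: [0.001, 0.504, 0.864, 0.0]
contact_force: [-0.5, -0.8, 0.9]
grip_width: 0.6
grasp_force: 0.0
```

>>> move_arm(increments="0 0 0 0;0 0 0 0;0 0 0 0;0 0 0 0;0 0 0 0;0 0 0 0;0 0 0 0;0 0 0 0", gripper=0.85, newtons=30)

```text
t: 15.43
eef_pos: [0.6377, -0.003, 0.0103]
tool_rot: [0.0, 0.504, 0.864, 0.0]
contact_force: [0.4, 0.5, 1.0]
grip_width: 0.294
grasp_force: 29.9
```

>>> move_arm(increments="0 0 5 0;0 0 15 0;0 0 25 0;0 0 25 0;-22 -12 0 1;-22 -12 0 1;-22 -12 0 1;-22 -12 0 1;-22 -12 0 1;-22 -12 0 1;-22 -12 0 1;-22 -12 0 0")

```text
t: 16.43
eef_pos: [0.4603, -0.0993, 0.08]
tool_rot: [-0.0, 0.45, 0.893, -0.0]
contact_force: [-0.5, 0.0, -0.3]
grip_width: 0.288
grasp_force: 29.9
```

>>> move_arm(increments="-11 -7 -20 0;0 0 -20 0;0 0 0 0;0 0 0 0;0 0 0 0;0 0 0 0")

```text
t: 16.93
eef_pos: [0.4519, -0.1061, 0.0414]
tool_rot: [0.001, 0.45, 0.893, 0.0]
contact_force: [0.2, 0.2, -0.4]
grip_width: 0.291
grasp_force: 29.9
```

Run:
```python
from h import *
c=cap('top','top4');s=cap('scene','scene4');st=status.state();print(st['eef_pos'],st['tool_rot'])
i=c['pixels'][220:320,350:490];j=s['pixels'][170:270,350:490]
cv2.imwrite('pics/c7.png',np.hstack([cv2.resize(i,(400,286),interpolation=cv2.INTER_CUBIC),cv2.resize(j,(400,286),interpolation=cv2.INTER_CUBIC)]))
```

```text
[ 0.45169817 -0.10600191  0.04120535] [1.09798451e-03 4.50025969e-01 8.93014777e-01 1.73220941e-04]
```

View pics/c7.png

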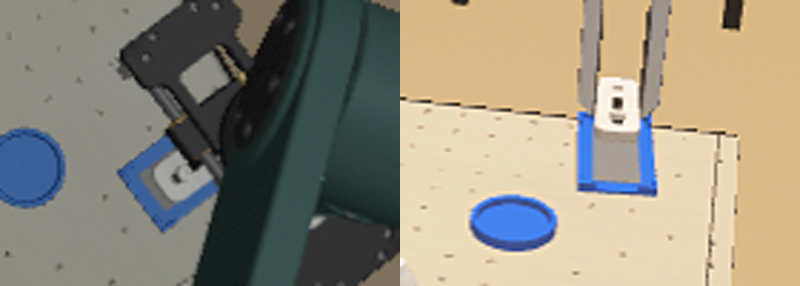

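The fork hangs level over the rest and is aligned in both views. Lowering.

>>> move_arm(increments="-1 0 -10 0;0 0 -9 0;0 0 -5 0;0 0 -3 0;0 0 -1 0;0 0 0 0;0 0 0 0")

```text
t: 17.62
eef_pos: [0.4485, -0.1055, 0.013]
tool_rot: [-0.001, 0.45, 0.893, -0.0]
contact_force: [-4.9, 2.0, 10.7]
grip_width: 0.295
grasp_force: 30.0
```

>>> move_arm(increments="0 0 0 0;0 0 0 0;0 0 0 0;0 0 0 0;0 0 0 0;0 0 0 0;0 0 5 0;0 0 10 0;0 0 20 0;0 0 25 0;0 0 25 0;0 0 0 0", gripper=0.45)

```text
t: 18.62
eef_pos: [0.4533, -0.1073, 0.1037]
tool_rot: [0.006, 0.45, 0.893, 0.001]
contact_force: [0.7, -1.0, 0.7]
grip_width: 0.548
grasp_force: 0.0
```

>>> move_arm(increments="-2.5 24 0 0;-2.5 24 0 0;-2.5 24 0 0;-2.5 24 0 0;-2.5 24 0 0;-2.5 24 0 0;-2.5 24 0 0;-2.5 24 0 0;-2.5 24 0 0;-2 26 0 0;0 0 0 0;0 0 0 0", gripper=0.35)

```text
t: 19.62
eef_pos: [0.4247, 0.1368, 0.0969]
tool_rot: [0.0, 0.449, 0.894, -0.0]
contact_force: [0.7, -0.5, 0.9]
grip_width: 0.651
grasp_force: 0.0
```

>>> move_arm(increments="0 0 0 0;0 0 0 0")

```text
t: 19.78
eef_pos: [0.4251, 0.1352, 0.0969]
tool_rot: [0.0, 0.451, 0.893, -0.0]
contact_force: [-0.3, -0.3, 1.0]
grip_width: 0.649
grasp_force: 0.0
```

Run:
```python
from h import *
c=cap('top','top5');s=cap('scene','scene5');st=status.state();print(st['eef_pos'])
for h in (0,.011): print(w2p(s,[*st['eef_pos'][:2],st['eef_pos'][2]-.008+h]),w2p(s,[.4255,.1361,.047]))
i=c['pixels'][220:320,350:490];j=s['pixels'][190:300,290:440]
cv2.imwrite('pics/c8.png',np.hstack([cv2.resize(i,(390,286),interpolation=cv2.INTER_CUBIC),cv2.resize(j,(390,286),interpolation=cv2.INTER_CUBIC)]))
```

```text
[0.42519049 0.13513533 0.09697573]
[[346.86670314 237.77962407]] [[346.22677125 261.42556355]]
[[346.88216372 231.40238422]] [[346.22677125 261.42556355]]
```

View pics/c8.png

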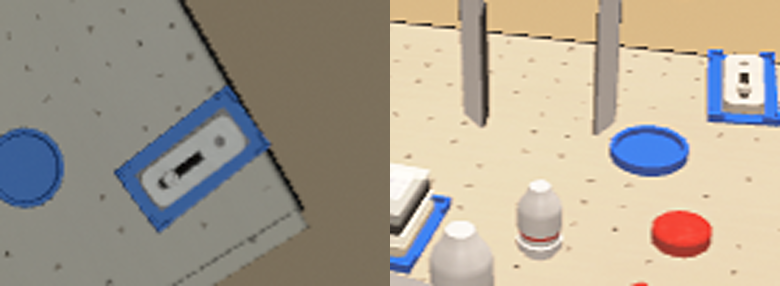

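The fork is seated centrally in its rest. The objective (crop 540,215) stands midway between the fingertips (478 and 603). Descending.

>>> move_arm(increments="0 1 -20 0;0 0 -18 0;0 0 -14 0;0 0 -11 0;0 0 -8 0;0 0 -6 0;0 0 -3 0;0 0 0 0;0 0 0 0")

```text
t: 20.63
eef_pos: [0.4255, 0.1371, 0.0175]
tool_rot: [0.0, 0.45, 0.893, 0.0]
contact_force: [-0.3, 0.0, 0.7]
grip_width: 0.653
grasp_force: 0.0
```

>>> move_arm(increments="0 0 0 0;0 0 0 0;0 0 0 0;0 0 0 0;0 0 0 0;0 0 0 0;0 0 0 0;0 0 0 0", gripper=0.85, newtons=20)

```text
t: 21.3
eef_pos: [0.425, 0.137, 0.0171]
tool_rot: [-0.0, 0.45, 0.893, -0.0]
contact_force: [-1.0, -0.5, 1.6]
grip_width: 0.274
grasp_force: 20.0
```

>>> move_arm(increments="0 0 3 0;0 0 6 0;0 0 12 0;0 0 15 0;0 0 15 0;0 0 5 0;0 0 0 0;0 0 0 0")

```text
t: 21.97
eef_pos: [0.425, 0.1371, 0.0729]
tool_rot: [0.0, 0.45, 0.893, 0.0]
contact_force: [-0.7, -0.4, -1.4]
grip_width: 0.279
grasp_force: 20.0
```

>>> move_arm(increments="2 -8 0 0;2 -15 0 0;2 -15 0 0;2 -15 0 0;2 -15 0 0;2 -15 0 0;2 -15 0 0;2 -15 0 0;2 -10 0 0;2 -5 0 0;0 0 -10 0;0 0 -10 0")

```text
t: 22.97
eef_pos: [0.4454, 0.0091, 0.0524]
tool_rot: [0.0, 0.451, 0.893, 0.0]
contact_force: [0.4, 1.0, -1.0]
grip_width: 0.276
grasp_force: 20.0
```

>>> move_arm(increments="0 0 0 0;0 0 0 0;0 0 0 0;0 0 0 0")

```text
t: 23.3
eef_pos: [0.4452, 0.0095, 0.0532]
tool_rot: [0.0, 0.45, 0.893, 0.0]
contact_force: [-0.6, -0.4, -1.1]
grip_width: 0.277
grasp_force: 20.0
```

Run:
```python
from h import *
s=cap('scene','scene6');st=status.state();print(st['eef_pos'],st['grip_width'])
print(w2p(s,[.4449,.0088,.008]),w2p(s,[*st['eef_pos'][:2],st['eef_pos'][2]-.017]))
cv2.imwrite('pics/c9.png',cv2.resize(s['pixels'][180:280,320:460],(560,400),interpolation=cv2.INTER_CUBIC))
```

```text
[0.44532285 0.00945959 0.05335571] 0.2764604347407298
[[388.08328155 245.7488933 ]] [[388.3810099  231.81662357]]
```

View pics/c9.png

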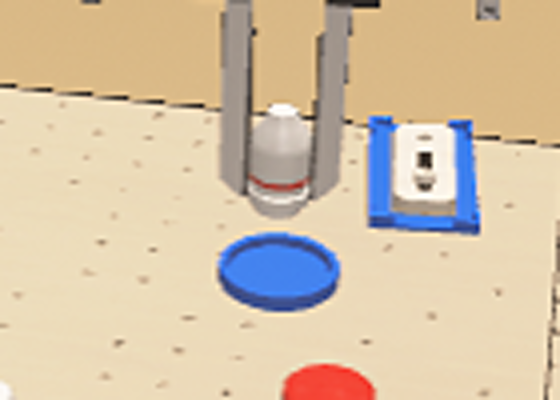

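The objective hangs upright and centred over the ring: foot (278,207), ring (280,271) in the crop. Lowering.

>>> move_arm(increments="-1 0.5 -10 0;0 0 -9 0;0 0 -6 0;0 0 -4 0;0 0 -2.5 0;0 0 -1.5 0;0 0 -0.5 0;0 0 0 0;0 0 0 0")

```text
t: 24.1
eef_pos: [0.4439, 0.0096, 0.0201]
tool_rot: [-0.0, 0.45, 0.893, -0.0]
contact_force: [-3.1, 0.5, 3.9]
grip_width: 0.276
grasp_force: 20.0
```

>>> move_arm(increments="0 0 0 0;0 0 0 0;0 0 0 0;0 0 0 0;0 0 0 0;0 0 0 0;0 0 3 0;0 0 6 0;0 0 15 0;0 0 20 0;0 0 25 0;0 0 25 0", gripper=0.45)

```text
t: 25.1
eef_pos: [0.4437, 0.0096, 0.1147]
tool_rot: [-0.0, 0.45, 0.893, -0.0]
contact_force: [0.7, -0.6, -0.6]
grip_width: 0.547
grasp_force: 0.0
```

>>> move_arm(increments="-5 -20 5 0;-5 -20 5 0;-5 -20 5 0;-5 -20 5 0;-5 -20 5 0;-5 -20 5 0;-5 -20 5 0;-5 -20 5 0;-5 -20 5 0;-5 -20 5 0;0 0 0 0;0 0 0 0")

```text
t: 26.1
eef_pos: [0.3941, -0.1909, 0.1642]
tool_rot: [0.001, 0.451, 0.892, 0.0]
contact_force: [-0.3, -0.7, 0.6]
grip_width: 0.551
grasp_force: 0.0
```

Run:
```python
from h import *
c=cap('top','top7');s=cap('scene','scene7')
cv2.imwrite('pics/c10.png',np.vstack([cv2.resize(s['pixels'][170:330,225:455],(600,417)),cv2.resize(c['pixels'][200:310,230:450],(600,300)) if 0 else cv2.resize(c['pixels'][215:305,240:450],(420,180))[:, :].repeat(1,0) if 0 else cv2.resize(c['pixels'][220:290,240:450],(600,180))]))
```

```text
(no output)
```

View pics/c10.png

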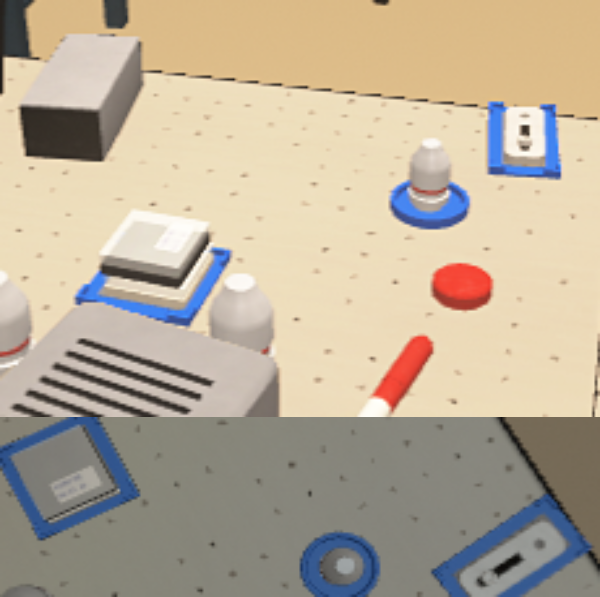

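All parts are seated: stack (155,255), objective upright in its ring (430,175) and fork in its rest (525,138). The bystanders haven't moved, so I'm handing in.

```bash
python3 -c "
from station import manip
print(manip.finish_job())"
```

```text
the job is handed in; nothing more can be done
None
```

The job is handed in after about 26 s of robot time: in the last pictures the white box, with the black box on top, is in the square tray, the objective stands upright in the ring and the fork lies flat in its rest, with the bystanders unmoved (the hand-in gave no verdict).

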